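Set the pump's stroke counter

TASK

Set the pump's stroke counter to 4-2-7: roll the left wheel to 4 pips, the middle one to 2 and the right one to 7, each face looking straight out of the sloped panel between the yellow marks. Only when all three are right, press the green load button fully down and let go. Do not knock against the air pipe above, and leave the bottle, the silencer and the spanner where they are.

Things in the scene. Friction and masses are not known exactly. Their poses are not given: they have to be found in the camera images.
- counter: fixed pump stroke counter: white desk console 330 mm wide, 200 deep, 170 high without the pipe, with 3 black thumbwheels in a row on its panel. Origin: underside, below the middle wheel; x away from the robot, y along the axle to the left, z up. The panel slopes 35 deg, facing the robot and up (outward normal -0.574, 0, 0.819); the 7 mm steel axle runs 12 mm above it. Grey cheeks outside the row leave 35 mm
- wheel_left (a joint): turn of the left (+y) wheel, rad: 0 with the 1-pip face straight out of the panel, 0.785 (45 deg) more for each further pip (2 at 0.785, 8 at 5.498, then 1 again; multiples of 2 pi may be added). Grows as the wheel's top rolls away from the robot. A sprung detent pulls it to the nearest face: up to about 0.1 N m to get past halfway between two faces, then it clicks on by itself when let go
- left_axle (a point): centre of the left (+y) wheel, on the axle, 130 mm above the table; axes as counter. Wheel as the middle one
- left_index (a point): reading place of the left (+y) wheel: fixed point 36 mm straight out of the panel from the wheel's centre, where the rim is, level with the yellow marks on the cheeks; the face here counts
- left_face4 (a point): middle of the 4-pip face on the rim of the left (+y) wheel; turns with it
- wheel_middle (a joint): turn of the middle wheel, rad: 0 with the 1-pip face straight out of the panel, 0.785 (45 deg) more for each further pip (2 at 0.785, 8 at 5.498, then 1 again; multiples of 2 pi may be added). Grows as the wheel's top rolls away from the robot. Sprung detent as on the left wheel; turns endlessly both ways
- middle_axle (a point): centre of the middle wheel, on the axle, 130 mm above the table; axes as counter. Wheel: 72 mm diameter, 22 mm wide, 54 mm from wheel to wheel (32 mm free between), flat sides that can be pinched and swung about the axle, one face a stroke (pads that do not turn along slip: the wheel then turns only about 0.6 of their sweep). Rim: eight faces 45 deg apart with 1 to 8 white pips, thin yellow lines between
- middle_index (a point): reading place of the middle wheel: fixed point 36 mm straight out of the panel from the wheel's centre, where the rim is, level with the yellow marks on the cheeks; the face here counts
- middle_face2 (a point): middle of the 2-pip face on the rim of the middle wheel; turns with it
- wheel_right (a joint): turn of the right (-y) wheel, rad: 0 with the 1-pip face straight out of the panel, 0.785 (45 deg) more for each further pip (2 at 0.785, 8 at 5.498, then 1 again; multiples of 2 pi may be added). Grows as the wheel's top rolls away from the robot. Sprung detent as on the left wheel; turns endlessly both ways
- right_axle (a point): centre of the right (-y) wheel, on the axle, 130 mm above the table; axes as counter. Wheel as the middle one
- right_index (a point): reading place of the right (-y) wheel: fixed point 36 mm straight out of the panel from the wheel's centre, where the rim is, level with the yellow marks on the cheeks; the face here counts
- right_face7 (a point): middle of the 7-pip face on the rim of the right (-y) wheel; turns with it
- load_top (a point): middle of the top of the round green load button (34 mm diameter) on the same sloped panel, 150 mm to the +y side of the middle wheel; pressed about square to the panel (7 deg off does no harm)
- load (a joint): travel of the load button, m: 0 up, 0.007 fully down (spring, 5 N when fully down)
- air_pipe: fixed steel air pipe, 24 mm diameter, along y, axis 45 mm farther from the robot and 140 mm higher than the wheels' axle: it blocks a gripper that points straight down onto a wheel; one leaning back towards the robot by 12 deg or more passes. Legs at the counter's back, at y = -118 and +188 mm. Origin and axes as counter
- lube_bottle: loose white bottle, 60 mm diameter, 130 mm high, upright beside the counter; origin under its centre
- muffler: loose black silencer, 44 mm diameter, 75 mm high, upright beside the counter; origin under its centre
- spanner: loose steel spanner lying on the table; origin under its middle, along its x

How it is judged:
On the way, in this order (a step that is already met when the one before it is completed fails the run):
1. all three wheels show the code 4-2-7 (distance between left_face4 and left_index below 0.006 m and distance between middle_face2 and middle_index below 0.006 m and distance between right_face7 and right_index below 0.006 m), for 0.2 s.
2. the load button is pressed fully down with the code set (all of step 1 and value of joint load above 0.0055 m), for 0.05 s.
At the end, for the whole second after the job is handed in: the 4-pip face of the left wheel, the 2-pip face of the middle one and the 7-pip face of the right one are within 6 mm (10 deg) of their reading places and the wheels are still; the load button is up again (under 2 mm down); bottle, silencer and spanner are within 30 mm of where they were (all of step 1 and value of joint load below 0.002 m and velocity of joint wheel_left between -0.1 and 0.1 rad/s and velocity of joint wheel_middle between -0.1 and 0.1 rad/s and velocity of joint wheel_right between -0.1 and 0.1 rad/s and distance of each of lube_bottle, muffler, spanner from where it was at the start of the episode below 0.03 m); the robot touches nothing.
It fails at once if the load button is pressed (past 5.5 mm) before all wheels are right (not (distance between left_face4 and left_index below 0.006 m and distance between middle_face2 and middle_index below 0.006 m and distance between right_face7 and right_index below 0.006 m) and value of joint load above 0.0055 m).
It fails at once if the air pipe is knocked with more than 15 N (contact force between air_pipe and anything else above 15 N).
It fails at once if the bottle is moved more than 30 mm or tipped (distance of lube_bottle from where it was at the start of the episode above 0.03 m or angle between lube_bottle's own z axis and vertical above 0.5 rad).
It fails at once if the silencer is moved more than 30 mm or tipped (distance of muffler from where it was at the start of the episode above 0.03 m or angle between muffler's own z axis and vertical above 0.5 rad).
It fails at once if the spanner is moved more than 30 mm or tipped (distance of spanner from where it was at the start of the episode above 0.03 m or angle between spanner's own z axis and vertical above 0.5 rad).
It also fails if it takes over 72 s, if anything falls off the work surface, if the arm or the gripper's body presses on something with over 40 N, if the wrist force passes 120 N, or if a joint passes its speed limit or range.

ROBOT

A 6-joint arm with a two-finger parallel gripper is mounted at the origin on the work surface. World frame = base frame: x ahead of the robot, y to its left, z up, the work surface at z = 0. Lengths are in m, angles in rad, forces in N, time in s.
With the tool pointing down it reaches from about 0.25 to 0.8 m from the base axis. Payload 8.5 kg.
Tool frame: the origin (TCP) lies at the very end of the fingers, on their centre line; the grasp point (between the pads) lies 19 mm behind it; z points along the fingers, y is the line along which they close (so a half turn about z gives the same grasp; the last joint's range is limited). The gripper opens to 85 mm and grips with 20 to 120 N. Pads are 22 mm wide; open, the fingers measure 114 mm over their backs; the gripper's body (76 mm by 85 mm) begins 54 mm behind the grasp point. The pads swing forward as they close: fully open they stand 13 mm farther back than shut.
Start: joints at [1.228, 0.238, -0.013, 1.319, 0, 1.571], TCP at [0.176, 0.494, 0.231] pointing down, gripper open.
Joint ranges: [-2.66, 2.66], [-1.03, 1.9], [-1.14, 1.46], [-1.82, 2.27], [-1.45, 1.34], [-3.14, 3.14]. Speed limits (rad/s): [2.22, 2.22, 2.79, 3.14, 3.14, 3.14].

INTERFACE

Orientations are given as [roll, pitch, yaw] about the fixed x, y, z axes, in that order (R = Rz(yaw) Ry(pitch) Rx(roll)).
In Python, from bench import * gives the robot as it stands. The module is installed in compiled form; this text tells all that it offers.
- The arm moves only by the tool apply_moves, never from a script. Its argument "moves" is a list of rows, each an object with "fingers": the opening, from 0 (shut) to 1 (fully open); "travel": the shift along the tool's x, y, z in cm, a list of three; "turn": the turn about the tool's z in rad. A call has 1 to 10 rows; each row shifts and turns the commanded pose from where the row before left it, along the tool's axes as they then stand; what a row does not reach is not made up. A row lasts 1/12 s, in which the tool goes at most 41.7 mm and 7.16 degrees, less where a joint would pass 70% of its speed; a pose out of reach is approached as far as the arm can. A call is refused whole if a number of a shift passes 4.17 or a number of a turn 0.125, either way. A call with a gripper value outside its range is refused whole. The fingers move at their own pace and stop on an object; "grip_force" is the grip in N (left out, the last holds). Time passes only in rows, so rows that do not move let the fingers close. It gives the time, the measured TCP pose, the force, the opening and the grip force at its end, in the units of the state.
- read_state(): the state, without advancing time (a new reading comes with each control period).
- snapshot(name): name is "side" or "top" or "wrist"; returns the picture (480x640x3 uint8, blue, green, red); there is no depth.
- calibration(name): a dict with "fovy" (degrees; the focal length in pixels is half the picture's height over the tangent of half this angle, whatever the lens; pixels are square), "cx", "cy" (the principal point, pixels), "extrinsics" (4x4, takes a point from world to camera coordinates); the wrist camera has in their place "T_tool_cam" (4x4, takes a point from camera to tool coordinates, whose origin is the TCP and whose axes are the flange's). Camera axes: x right, y up, looking along -z (the intrinsics and any distortion apply to the point x, -y, -z); pixel columns grow to the right and rows downward; lengths in m; the calibration is good to about 2 mm. A picture is of the moment at which its call begins: read the wrist's pose just before it. calibration takes no time and is no camera call.
- hand_in(): hands the job in; it is judged then, once.
The state is a dict: "clock": time; "qpos": joint angles; "qd": joint speeds; "tau": joint torques, N m; "position": TCP position; "tool_rot": TCP orientation; "contact_force": force on the tool from outside, world axes, zero at the start; "wrist_torque": the same for the moment, N m; "finger_gap": finger opening in m; "grasp_force": force on a finger pad.
Only numpy, scipy, OpenCV 4.12 (cv2) and the standard library are available. Lean on these libraries where they do the work, as an engineer would, in place of code of your own. Each camera call takes 0.05 s, during which the arm holds its last target. There are 200 camera calls.

## Working session

There is one attempt and no reset: what is moved stays moved. The work goes in short steps, Python scripts to look and compute and a tool call to move; the robot and the scene stay as the last step left them, time stands still between calls to the robot, and variables do not carry over. Pictures are saved under pics/ and viewed, at most 10 in all, crops included, and the job is handed in when it is done.

Besides the shell and the picture viewer there is one more tool, called after ">>>" in YAML: its name, and indented under it one key for each argument. apply_moves: Moves the arm, as the interface text tells. Its arguments: {"type":"object","properties":{"moves":{"type":"array"},"grip_force":{"type":"number"}},"required":["moves"]}

```bash
mkdir -p pics; ls; python3 - <<'E'
from bench import *
import cv2,numpy as np
s=read_state(); print(s)
for n in ("side","top","wrist"):
    im=snapshot(n); cv2.imwrite(f"pics/{n}0.png",im)
    print(n,{k:np.round(v,4).tolist() if not isinstance(v,str) else v for k,v in calibration(n).items()})
E
```

```text
pics
{'clock': 0.0, 'qpos': array([ 1.22797798e+00,  2.38794398e-01, -1.42818822e-02,  1.31914609e+00,
       -1.59565219e-05,  1.57077720e+00]), 'qd': array([-8.17561252e-04, -1.57511525e-03, -2.35229122e-04,  2.88215082e-05,
        3.45514702e-05, -1.44340099e-03]), 'tau': array([-2.86237082e-04, -5.38784087e+01,  3.46429253e+01,  1.82616315e-02,
        1.13601009e-04,  3.17761510e-05]), 'position': array([0.17634315, 0.49406694, 0.2306597 ]), 'tool_rot': array([-3.14016661e+00,  1.59292261e-05,  2.79879346e+00]), 'contact_force': array([0.77179581, 0.07199839, 0.54791021]), 'wrist_torque': array([ 0.03400105, -0.03415587,  0.0010448 ]), 'grasp_force': 0.0, 'finger_gap': 0.08538279532893284}
side {'fovy': 47.6201, 'cx': 322.5337, 'cy': 242.8293, 'extrinsics': [[-0.9878, -0.1552, 0.0078, 0.5657], [0.0953, -0.5653, 0.8194, -0.1777], [-0.1228, 0.8101, 0.5732, -1.0311], [0.0, 0.0, 0.0, 1.0]]}
top {'fovy': 56.5805, 'cx': 316.9995, 'cy': 241.718, 'extrinsics': [[0.0106, -0.9997, -0.0221, 0.0026], [0.9881, 0.007, 0.1533, -0.5926], [-0.1531, -0.0235, 0.9879, -0.8712], [0.0, 0.0, 0.0, 1.0]]}
wrist {'fovy': 62.5246, 'cx': 319.7658, 'cy': 239.9828, 'T_tool_cam': [[-0.0002, 0.946, 0.3242, 0.083], [1.0, 0.0001, 0.0001, 0.0001], [0.0001, 0.3242, -0.946, -0.1424], [0.0, 0.0, 0.0, 1.0]]}
```

View pics/top0.png

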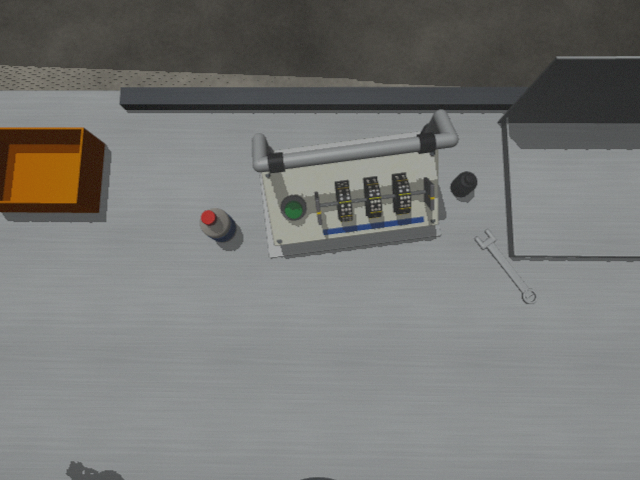

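View pics/side0.png

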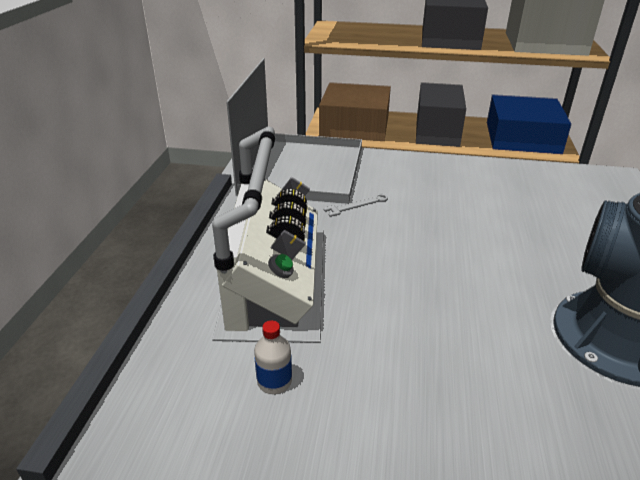

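The top view shows the counter with a green button at about (293,207) and wheels at about (344,200), (373,197) and (402,193). The bottle is at (215,225), the silencer at (463,184) and the spanner at (505,265). The side view agrees, with the pipe standing behind the wheels.

```bash
cat > h.py <<'E'
import numpy as np,cv2
from bench import *
from scipy.spatial.transform import Rotation as Ro
def cam(n,s=None):
    c=calibration(n); f=240/np.tan(np.radians(c["fovy"]/2))
    if n=="wrist":
        T=np.eye(4);T[:3,:3]=Ro.from_euler('xyz',s["tool_rot"]).as_matrix();T[:3,3]=s["position"]
        M=T@np.array(c["T_tool_cam"])
    else: M=np.linalg.inv(np.array(c["extrinsics"]))
    return f,c["cx"],c["cy"],M
def ray(C,u,v):
    f,cx,cy,M=C; return M[:3,3],M[:3,:3]@np.array([(u-cx)/f,-(v-cy)/f,-1])
def onz(C,u,v,z):
    o,d=ray(C,u,v); return o+d*(z-o[2])/d[2]
def proj(C,p):
    f,cx,cy,M=C; q=M[:3,:3].T@(np.asarray(p)-M[:3,3]); return np.array([cx-f*q[0]/q[2],cy+f*q[1]/q[2]])
def tri(C1,a,C2,b):
    (o,d),(p,e)=ray(C1,*a),ray(C2,*b); t=np.linalg.lstsq(np.c_[d,-e],p-o,rcond=None)[0]
    x,y=o+d*t[0],p+e*t[1]; return (x+y)/2,np.linalg.norm(x-y)
E
python3 - <<'E'
from h import *
t=cv2.imread("pics/top0.png");s=cv2.imread("pics/side0.png");T=cam("top");S=cam("side")
def green(im):
    h=cv2.cvtColor(im,cv2.COLOR_BGR2HSV);m=cv2.inRange(h,(45,120,40),(85,255,255));n,_,st,c=cv2.connectedComponentsWithStats(m)
    i=1+st[1:,4].argmax();return c[i],st[i]
a,b=green(t),green(s);print(a,b,tri(T,a[0],S,b[0]))
print("cam",T[3][:3,3])
m=cv2.inRange(t,(0,0,0),(55,55,55));m[:170]=0;m[225:]=0;m[:,:330]=0;m[:,420:]=0
m=cv2.morphologyEx(m,cv2.MORPH_CLOSE,np.ones((5,5)))
n,l,st,c=cv2.connectedComponentsWithStats(m)
for i in range(1,n):
    if st[i,4]>80: 
        r=cv2.minAreaRect(np.argwhere(l==i)[:,::-1].astype(np.float32));print(st[i],r,onz(T,*r[0],.14))
for u,v in ((215,225),(463,184)):print(onz(T,u,v,.06))
cv2.imwrite("pics/z.png",cv2.resize(t[120:270,240:480],None,fx=3,fy=3,interpolation=2))
E
```

```text
(array([292.81203008, 212.21052632]), array([285, 207,  17,  11, 133], dtype=int32)) (array([283.64251208, 261.9468599 ]), array([275, 254,  18,  17, 207], dtype=int32)) (array([0.63574944, 0.05171729, 0.13575622]), np.float64(0.003055355514329923))
cam [ 0.45211209 -0.0136932   0.95160222]
[393 174  18  40 450] ((401.5, 193.5), (17.0, 39.0), 0.0) [ 0.67007196 -0.15115746  0.14      ]
[364 177  17  41 341] ((371.7352600097656, 197.05882263183594), (39.6520881652832, 14.03546142578125), 85.60128784179688) [ 0.66297862 -0.09570841  0.14      ]
[335 181  17  40 333] ((343.3000183105469, 200.9000244140625), (39.07094192504883, 13.02364730834961), 82.87498474121094) [ 0.65535299 -0.04271072  0.14      ]
[0.62344128 0.21660892 0.06      ]
[ 0.71218696 -0.29064869  0.06      ]
```

View pics/z.png

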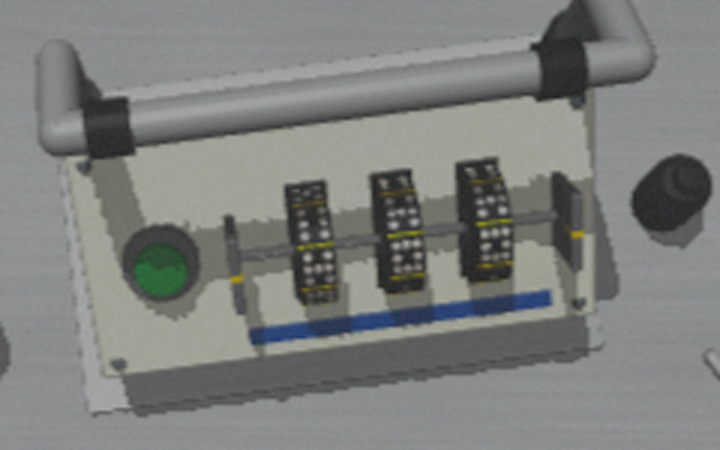

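The last joint reaches the wanted yaw (−3.006, camera on the robot's side) only the long way round, so I translate first and turn afterwards.

>>> apply_moves:
  moves:
    - {"fingers": 0.5,"travel": [-3.2,-2.4,0],"turn": 0}
    - {"fingers": 0.5,"travel": [-3.2,-2.4,0],"turn": 0}
    - {"fingers": 0.5,"travel": [-3.2,-2.4,0],"turn": 0}
    - {"fingers": 0.5,"travel": [-3.2,-2.4,0],"turn": 0}
    - {"fingers": 0.5,"travel": [-3.2,-2.4,0],"turn": 0}
    - {"fingers": 0.5,"travel": [-3.2,-2.4,0],"turn": 0}
    - {"fingers": 0.5,"travel": [-3.2,-2.4,0],"turn": 0}
    - {"fingers": 0.5,"travel": [-3.2,-2.4,0],"turn": 0}
    - {"fingers": 0.5,"travel": [-3.2,-2.4,0],"turn": 0}
    - {"fingers": 0.5,"travel": [-3.2,-2.4,0],"turn": 0}
  grip_force: 40

```text
clock: 0.98
position: [0.3977, 0.1589, 0.2313]
tool_rot: [3.142, 0.0, 2.799]
contact_force: [1.8, 0.8, 0.4]
finger_gap: 0.0425
grasp_force: 0.0
```

>>> apply_moves:
  moves:
    - {"fingers": 0.5,"travel": [-3.2,-2.4,0],"turn": 0}
    - {"fingers": 0.5,"travel": [-3.2,-2.4,0],"turn": 0}
    - {"fingers": 0.5,"travel": [-3.2,-2.4,0],"turn": 0}
    - {"fingers": 0.5,"travel": [-3.2,-2.4,0],"turn": 0}
    - {"fingers": 0.5,"travel": [-3.2,-2.4,0],"turn": 0}
    - {"fingers": 0.5,"travel": [-3.2,-2.4,0],"turn": 0}
    - {"fingers": 0.5,"travel": [-3.2,-2.4,0],"turn": 0}
    - {"fingers": 0.5,"travel": [0,0,0],"turn": 0.12}
    - {"fingers": 0.5,"travel": [0,0,0],"turn": 0.12}
    - {"fingers": 0.5,"travel": [0,0,0],"turn": 0.12}

```text
clock: 1.82
position: [0.5517, -0.0737, 0.2305]
tool_rot: [-3.141, -0.001, 2.431]
contact_force: [-0.1, 0.5, -0.1]
finger_gap: 0.0426
grasp_force: 0.0
```

>>> apply_moves:
  moves:
    - {"fingers": 0.5,"travel": [0,0,0],"turn": 0.124}
    - {"fingers": 0.5,"travel": [0,0,0],"turn": 0.124}
    - {"fingers": 0.5,"travel": [0,0,0],"turn": 0.124}
    - {"fingers": 0.5,"travel": [0,0,0],"turn": 0.124}
    - {"fingers": 0.5,"travel": [0,0,0],"turn": 0.124}
    - {"fingers": 0.5,"travel": [0,0,0],"turn": 0.124}
    - {"fingers": 0.5,"travel": [0,0,0],"turn": 0.124}
    - {"fingers": 0.5,"travel": [0,0,0],"turn": 0.124}
    - {"fingers": 0.5,"travel": [0,0,0],"turn": 0.124}
    - {"fingers": 0.5,"travel": [0,0,0],"turn": 0.124}

```text
clock: 2.65
position: [0.5515, -0.0727, 0.231]
tool_rot: [-3.141, 0.0, 1.193]
contact_force: [-1.1, -0.2, -0.2]
finger_gap: 0.0428
grasp_force: 0.0
```

>>> apply_moves:
  moves:
    - {"fingers": 0.5,"travel": [0,0,0],"turn": 0.124}
    - {"fingers": 0.5,"travel": [0,0,0],"turn": 0.124}
    - {"fingers": 0.5,"travel": [0,0,0],"turn": 0.124}
    - {"fingers": 0.5,"travel": [0,0,0],"turn": 0.124}
    - {"fingers": 0.5,"travel": [0,0,0],"turn": 0.124}
    - {"fingers": 0.5,"travel": [0,0,0],"turn": 0.124}
    - {"fingers": 0.5,"travel": [0,0,0],"turn": 0.124}
    - {"fingers": 0.5,"travel": [0,0,0],"turn": 0.124}
    - {"fingers": 0.5,"travel": [0,0,0],"turn": 0.124}
    - {"fingers": 0.5,"travel": [0,0,0],"turn": 0.124}

```text
clock: 3.48
position: [0.5515, -0.0727, 0.231]
tool_rot: [3.142, 0.001, -0.047]
contact_force: [-0.1, -0.7, 0.6]
finger_gap: 0.043
grasp_force: 0.0
```

>>> apply_moves:
  moves:
    - {"fingers": 0.5,"travel": [0,0,0],"turn": 0.124}
    - {"fingers": 0.5,"travel": [0,0,0],"turn": 0.124}
    - {"fingers": 0.5,"travel": [0,0,0],"turn": 0.124}
    - {"fingers": 0.5,"travel": [0,0,0],"turn": 0.124}
    - {"fingers": 0.5,"travel": [0,0,0],"turn": 0.124}
    - {"fingers": 0.5,"travel": [0,0,0],"turn": 0.124}
    - {"fingers": 0.5,"travel": [0,0,0],"turn": 0.124}
    - {"fingers": 0.5,"travel": [0,0,0],"turn": 0.124}
    - {"fingers": 0.5,"travel": [0,0,0],"turn": 0.124}
    - {"fingers": 0.5,"travel": [0,0,0],"turn": 0.124}

```text
clock: 4.32
position: [0.4079, -0.331, 0.2317]
tool_rot: [-2.924, 0.124, -0.807]
contact_force: [1.0, 0.2, 0.4]
finger_gap: 0.0427
grasp_force: 0.0
```

>>> apply_moves:
  moves:
    - {"fingers": 0.5,"travel": [0,0,0],"turn": 0.124}
    - {"fingers": 0.5,"travel": [0,0,0],"turn": 0.124}
    - {"fingers": 0.5,"travel": [0,0,0],"turn": 0.124}
    - {"fingers": 0.5,"travel": [0,0,0],"turn": 0.124}
    - {"fingers": 0.5,"travel": [0,0,0],"turn": 0.124}
    - {"fingers": 0.5,"travel": [0,0,0],"turn": 0.124}
    - {"fingers": 0.5,"travel": [0,0,0],"turn": 0.124}
    - {"fingers": 0.5,"travel": [0,0,0],"turn": 0.124}
    - {"fingers": 0.5,"travel": [0,0,0],"turn": 0.124}
    - {"fingers": 0.5,"travel": [0,0,0],"turn": 0.124}

```text
clock: 5.15
position: [0.1176, -0.4444, 0.2334]
tool_rot: [-2.854, 0.441, -1.501]
contact_force: [0.6, -0.6, 0.5]
finger_gap: 0.0427
grasp_force: 0.0
```

```bash
python3 - <<'E'
from h import *
s=read_state();print(s['qpos'].round(3),s['position'].round(3),s['tool_rot'].round(3))
E
```

```text
[-1.502  0.45   0.169  1.732  0.287  3.141] [ 0.118 -0.444  0.233] [-2.854  0.441 -1.501]
```

```bash
cat >> h.py <<'E'
def tool(s,d): # world vec (m) -> tool axes in cm
    return (Ro.from_euler('xyz',s["tool_rot"]).as_matrix().T@np.asarray(d)*100).round(2)
E
python3 - <<'E'
from h import *
s=read_state();S=cam("side")
for u,v in ((400,152),(500,158),(600,163)):print(onz(S,u,v,0).round(3))
R=Ro.from_euler('xyz',s["tool_rot"]).as_matrix();print(R.round(3))
q=s['qpos'][0];print("out 3cm",tool(s,[.03*np.cos(q),.03*np.sin(q),0]),"up 3cm",tool(s,[0,0,.03]))
cv2.imwrite("pics/side1.png",snapshot("side"))
E
```

```text
[ 0.446 -0.736  0.   ]
[ 0.144 -0.746  0.   ]
[-0.15  -0.763  0.   ]
[[ 0.063 -0.965  0.254]
 [-0.902  0.054  0.428]
 [-0.427 -0.256 -0.867]]
out 3cm [ 2.71 -0.36 -1.23] up 3cm [-1.28 -0.77 -2.6 ]
```

View pics/side1.png

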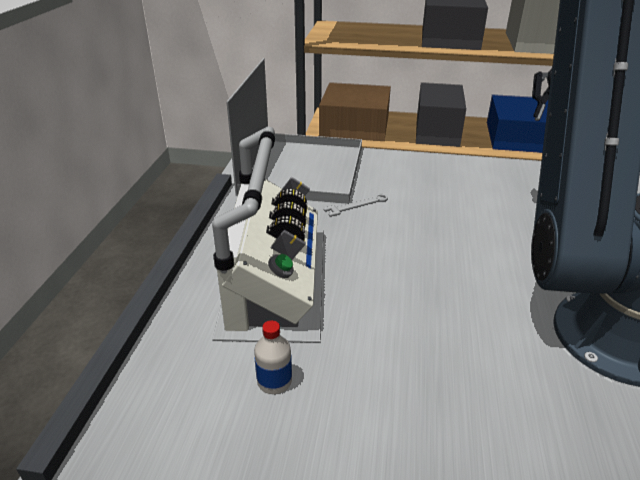

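>>> apply_moves:
  moves:
    - {"fingers": 0.5,"travel": [-1.7,-1.0,-3.4],"turn": 0}
    - {"fingers": 0.5,"travel": [-1.7,-1.0,-3.4],"turn": 0}
    - {"fingers": 0.5,"travel": [-1.7,-1.0,-3.4],"turn": 0}
    - {"fingers": 0.5,"travel": [-1.7,-1.0,-3.4],"turn": 0}
    - {"fingers": 0.5,"travel": [-1.7,-1.0,-3.4],"turn": 0}
    - {"fingers": 0.5,"travel": [-1.7,-1.0,-3.4],"turn": 0}
    - {"fingers": 0.5,"travel": [-1.7,-1.0,-3.4],"turn": 0}
    - {"fingers": 0.5,"travel": [-1.7,-1.0,-3.4],"turn": 0}
    - {"fingers": 0.5,"travel": [-1.7,-1.0,-3.4],"turn": 0}
    - {"fingers": 0.5,"travel": [-1.7,-1.0,-3.4],"turn": 0}

```text
clock: 6.03
position: [0.1191, -0.3852, 0.4991]
tool_rot: [-2.829, 0.329, -1.506]
contact_force: [-0.1, -0.2, 1.0]
finger_gap: 0.0429
grasp_force: 0.0
```

```bash
cat > st.py <<'E'
from h import *
s=read_state();q=s['qpos'];R=Ro.from_euler('xyz',s["tool_rot"]).as_matrix();print(q.round(3),s['position'].round(4),s['tool_rot'].round(4),'tz',R[:,2].round(3),'t',round(s['clock'],2))
a=np.arctan2(s['position'][1],s['position'][0]);print("out4",tool(s,[.04*np.cos(a),.04*np.sin(a),0]),"up4",tool(s,[0,0,.04]))
E
python3 st.py
```

```text
[-1.507  0.302  0.669  2.266  0.312  3.141] [ 0.1191 -0.3852  0.4991] [-2.829   0.3293 -1.506 ] tz [ 0.287  0.327 -0.9  ] t 6.03
out4 [ 3.68 -1.27 -0.91] up4 [-1.29 -1.16 -3.6 ]
```

>>> apply_moves:
  moves:
    - {"fingers": 0.5,"travel": [0,-1.4,-3.7],"turn": 0}
    - {"fingers": 0.5,"travel": [0,-1.4,-3.7],"turn": 0}
    - {"fingers": 0.5,"travel": [0,-1.4,-3.7],"turn": 0}
    - {"fingers": 0.5,"travel": [0,-1.4,-3.7],"turn": 0}
    - {"fingers": 0.5,"travel": [0,-1.4,-3.7],"turn": 0}
    - {"fingers": 0.5,"travel": [0,-1.4,-3.7],"turn": 0}
    - {"fingers": 0.5,"travel": [0,-1.4,-3.7],"turn": 0}
    - {"fingers": 0.5,"travel": [0,-1.4,-3.7],"turn": 0}
    - {"fingers": 0.5,"travel": [0,-1.4,-3.7],"turn": 0}
    - {"fingers": 0.5,"travel": [0,-1.4,-3.7],"turn": 0}

```text
clock: 6.87
position: [0.1353, -0.3926, 0.5846]
tool_rot: [-2.752, 0.072, -1.523]
contact_force: [-0.0, -0.6, -0.7]
finger_gap: 0.0425
grasp_force: 0.0
```

```bash
python3 st.py
```

```text
[-1.524  0.215  0.839  2.267  0.39   3.141] [ 0.1353 -0.3926  0.5846] [-2.7516  0.0717 -1.5227] tz [ 0.377  0.084 -0.923] t 6.87
out4 [ 3.83 -1.14  0.17] up4 [-0.29 -1.52 -3.69]
```

>>> apply_moves:
  moves:
    - {"fingers": 0.5,"travel": [0,-1.4,-3.7],"turn": 0}
    - {"fingers": 0.5,"travel": [0,0,0],"turn": -0.12}
    - {"fingers": 0.5,"travel": [0,0,0],"turn": -0.12}
    - {"fingers": 0.5,"travel": [0,0,0],"turn": -0.12}
    - {"fingers": 0.5,"travel": [0,0,0],"turn": -0.12}
    - {"fingers": 0.5,"travel": [0,0,0],"turn": -0.12}
    - {"fingers": 0.5,"travel": [0,0,0],"turn": -0.12}
    - {"fingers": 0.5,"travel": [0,0,0],"turn": -0.12}
    - {"fingers": 0.5,"travel": [0,0,0],"turn": -0.12}
    - {"fingers": 0.5,"travel": [0,0,0],"turn": -0.12}

```text
clock: 7.7
position: [0.1359, -0.3897, 0.594]
tool_rot: [-2.905, -0.326, -0.489]
contact_force: [-0.2, -0.5, 0.0]
finger_gap: 0.0425
grasp_force: 0.0
```

```bash
cat >> st.py <<'E'
cy=np.array([-np.sin(.135),np.cos(.135),0]);print("turn needed",np.arctan2(cy@-R[:,0],cy@R[:,1]).round(3),"side err",round(cy@R[:,2],3))
E
python3 st.py
```

```text
[-1.527  0.202  0.85   2.267  0.397  2.055] [ 0.1359 -0.3897  0.594 ] [-2.9055 -0.3258 -0.4886] tz [ 0.385  0.06  -0.921] t 7.7
out4 [2.78 2.86 0.28] up4 [ 1.28 -0.89 -3.68]
turn needed 2.555 side err 0.008
```

>>> apply_moves:
  moves:
    - {"fingers": 0.5,"travel": [0,0,0],"turn": -0.124}
    - {"fingers": 0.5,"travel": [0,0,0],"turn": -0.124}
    - {"fingers": 0.5,"travel": [0,0,0],"turn": -0.124}
    - {"fingers": 0.5,"travel": [0,0,0],"turn": -0.124}
    - {"fingers": 0.5,"travel": [0,0,0],"turn": -0.124}
    - {"fingers": 0.5,"travel": [0,0,0],"turn": -0.124}
    - {"fingers": 0.5,"travel": [0,0,0],"turn": -0.124}
    - {"fingers": 0.5,"travel": [0,0,0],"turn": -0.124}
    - {"fingers": 0.5,"travel": [0,0,0],"turn": -0.124}
    - {"fingers": 0.5,"travel": [0,0,0],"turn": -0.124}

```text
clock: 8.53
position: [0.1359, -0.3897, 0.594]
tool_rot: [2.896, -0.319, 0.83]
contact_force: [0.6, 0.1, -0.7]
finger_gap: 0.0428
grasp_force: 0.0
```

>>> apply_moves:
  moves:
    - {"fingers": 0.5,"travel": [0,0,0],"turn": -0.124}
    - {"fingers": 0.5,"travel": [0,0,0],"turn": -0.124}
    - {"fingers": 0.5,"travel": [0,0,0],"turn": -0.124}
    - {"fingers": 0.5,"travel": [0,0,0],"turn": -0.124}
    - {"fingers": 0.5,"travel": [0,0,0],"turn": -0.124}
    - {"fingers": 0.5,"travel": [0,0,0],"turn": -0.124}
    - {"fingers": 0.5,"travel": [0,0,0],"turn": -0.124}
    - {"fingers": 0.5,"travel": [0,0,0],"turn": -0.124}
    - {"fingers": 0.5,"travel": [0,0,0],"turn": -0.124}
    - {"fingers": 0.5,"travel": [0,0,0],"turn": -0.124}

```text
clock: 9.37
position: [0.1359, -0.3897, 0.594]
tool_rot: [2.758, 0.117, 2.008]
contact_force: [-0.9, 0.0, 0.0]
finger_gap: 0.0428
grasp_force: 0.0
```

>>> apply_moves:
  moves:
    - {"fingers": 0.5,"travel": [0,0,0],"turn": -0.124}
    - {"fingers": 0.5,"travel": [0,0,0],"turn": -0.124}
    - {"fingers": 0.5,"travel": [0,0,0],"turn": -0.124}
    - {"fingers": 0.5,"travel": [0,0,0],"turn": -0.124}
    - {"fingers": 0.5,"travel": [0,0,0],"turn": -0.124}
    - {"fingers": 0.5,"travel": [0,0,0],"turn": -0.124}
    - {"fingers": 0.5,"travel": [0,0,0],"turn": -0.124}
    - {"fingers": 0.5,"travel": [0,0,0],"turn": -0.124}
    - {"fingers": 0.5,"travel": [0,0,0],"turn": -0.124}
    - {"fingers": 0.5,"travel": [0,0,0],"turn": -0.124}

```text
clock: 10.2
position: [0.1359, -0.3897, 0.5939]
tool_rot: [3.13, 0.4, -3.015]
contact_force: [0.2, -0.6, 0.3]
finger_gap: 0.0432
grasp_force: 0.0
```

```bash
cat >> st.py <<'E'
print("to view",tool(s,np.array([.50,-.115,.27])-s['position']))
E
python3 st.py
```

```text
[-1.527  0.202  0.85   2.267  0.397 -1.666] [ 0.1359 -0.3897  0.5939] [ 3.1301  0.3998 -3.0149] tz [ 0.385  0.061 -0.921] t 10.2
out4 [-0.76 -3.92  0.28] up4 [-1.56  0.04 -3.68]
turn needed -0.008 side err 0.008
to view [-23.86  22.13  45.51]
```

```bash
python3 - <<'E'
from h import *
s=read_state();print(tool(s,np.array([.594,-.105,.26])-s['position'])/17)
E
```

```text
[-1.89235294  1.28705882  2.94705882]
```

>>> apply_moves:
  moves:
    - {"fingers": 0.5,"travel": [-1.9,1.3,2.95],"turn": 0}
    - {"fingers": 0.5,"travel": [-1.9,1.3,2.95],"turn": 0}
    - {"fingers": 0.5,"travel": [-1.9,1.3,2.95],"turn": 0}
    - {"fingers": 0.5,"travel": [-1.9,1.3,2.95],"turn": 0}
    - {"fingers": 0.5,"travel": [-1.9,1.3,2.95],"turn": 0}
    - {"fingers": 0.5,"travel": [-1.9,1.3,2.95],"turn": 0}
    - {"fingers": 0.5,"travel": [-1.9,1.3,2.95],"turn": 0}
    - {"fingers": 0.5,"travel": [-1.9,1.3,2.95],"turn": 0}

```text
clock: 10.87
position: [0.3534, -0.2541, 0.4366]
tool_rot: [3.128, 0.401, -3.022]
contact_force: [-0.1, -1.6, 0.5]
finger_gap: 0.0428
grasp_force: 0.0
```

```bash
python3 st.py;python3 - <<'E'
from h import *
s=read_state();print(tool(s,np.array([.594,-.105,.26])-s['position'])/9)
E
```

```text
[-0.86  -0.1    0.065  1.516  0.339 -0.945] [ 0.3534 -0.2541  0.4366] [ 3.1276  0.4014 -3.0217] tz [ 0.386  0.061 -0.92 ] t 10.87
out4 [-2.71 -2.72  1.11] up4 [-1.56  0.05 -3.68]
turn needed -0.014 side err 0.008
to view [-8.42 11.75 21.84]
[-1.85888889  1.28333333  2.93888889]
```

>>> apply_moves:
  moves:
    - {"fingers": 0.5,"travel": [-1.85,1.3,2.95],"turn": 0}
    - {"fingers": 0.5,"travel": [-1.85,1.3,2.95],"turn": 0}
    - {"fingers": 0.5,"travel": [-1.85,1.3,2.95],"turn": 0}
    - {"fingers": 0.5,"travel": [-1.85,1.3,2.95],"turn": 0}
    - {"fingers": 0.5,"travel": [-1.85,1.3,2.95],"turn": 0}
    - {"fingers": 0.5,"travel": [-1.85,1.3,2.95],"turn": 0}
    - {"fingers": 0.5,"travel": [-1.85,1.3,2.95],"turn": 0}
    - {"fingers": 0.5,"travel": [-1.85,1.3,2.95],"turn": 0}
    - {"fingers": 0.5,"travel": [-1.85,1.3,2.95],"turn": 0}
    - {"fingers": 0.5,"travel": [0,0,0],"turn": 0}

```text
clock: 11.7
position: [0.594, -0.1017, 0.2546]
tool_rot: [3.123, 0.397, -3.02]
contact_force: [-0.8, 0.2, -1.1]
finger_gap: 0.0426
grasp_force: 0.0
```

```bash
python3 st.py;python3 - <<'E'
from h import *
s=read_state();np.save("s1.npy",np.r_[s['position'],s['tool_rot']]);im=snapshot("wrist");cv2.imwrite("pics/w1raw.png",im);cv2.imwrite("pics/w1.png",cv2.rotate(im,cv2.ROTATE_180))
E
```

```text
[-0.25   0.101 -0.21   0.894  0.158 -0.346] [ 0.594  -0.1017  0.2546] [ 3.1231  0.3965 -3.02  ] tz [ 0.381  0.065 -0.922] t 11.7
out4 [-3.53 -1.18  1.46] up4 [-1.54  0.07 -3.69]
turn needed -0.012 side err 0.013
to view [ 8.16 -0.09 -5.08]
```

View pics/w1.png

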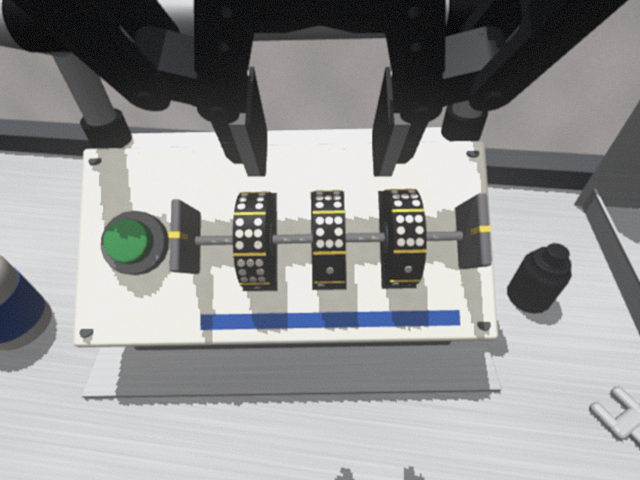

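The rotated wrist view shows the counter squarely. The axle runs from (198,240) to (462,235), the wheels are at columns 255, 329 and 404, the button is at (128,240), and the yellow marks are at (174,235) and (484,229). I'll zoom in to read the pips.

```bash
python3 - <<'E'
from h import *
im=cv2.imread("pics/w1.png");v=np.load("s1.npy");s=dict(position=v[:3],tool_rot=v[3:]);C=cam("wrist",s)
W=lambda u,v,z:onz(C,639-u,479-v,z)
a,b=W(198,240,.13),W(462,235,.13);d=(b-a)/np.linalg.norm(b-a);print("axle",a,b,np.linalg.norm(b-a),"yaw",np.arctan2(d[0],-d[1]))
# wheel centre columns: bright/dark at axle row of each wheel
for u in (255,329,404):print(u,W(u,238,.165))
for p in ((94,160),(86,332),(484,325),(473,153)):print("corner ray z.1",W(*p,.12))
h=cv2.cvtColor(im,cv2.COLOR_BGR2HSV);m=cv2.inRange(h,(45,120,40),(85,255,255));y,x=np.nonzero(m);print("btn",x.mean(),y.mean(),x.min(),x.max(),y.min(),y.max(),W((x.min()+x.max())/2,(y.min()+y.max())/2,.13))
k=cv2.inRange(im,(0,0,0),(70,70,70));r=k[228:246];print("dark cols",[ (int(i)) for i in np.nonzero(np.diff((r.mean(0)>100).astype(int)))[0]])
cv2.imwrite("pics/w1z.png",cv2.resize(im[170:300,220:440],None,fx=3.6,fy=3.6,interpolation=2))
E
```

```text
axle [6.48943861e-01 3.11437998e-04 1.30000000e-01] [ 0.67661394 -0.19814507  0.13      ] 0.20037619803510492 yaw 0.13853335265562203
255 [ 0.62576878 -0.05467495  0.165     ]
329 [ 0.63113292 -0.10188279  0.165     ]
404 [ 0.63652244 -0.14931395  0.165     ]
corner ray z.1 [0.74675758 0.14211334 0.12      ]
corner ray z.1 [0.57010677 0.05287312 0.12      ]
corner ray z.1 [ 0.60639078 -0.20721593  0.12      ]
corner ray z.1 [ 0.79669043 -0.22376266  0.12      ]
btn 123.32630272952854 245.212158808933 104 145 228 260 [0.63869162 0.05465693 0.13      ]
dark cols [147, 151, 163, 167, 180, 196, 197, 198, 232, 234, 243, 246, 249, 253, 261, 275, 312, 315, 324, 333, 342, 344, 380, 386, 387, 396, 404, 415, 423, 425, 461, 475, 476, 478]
```

View pics/w1z.png

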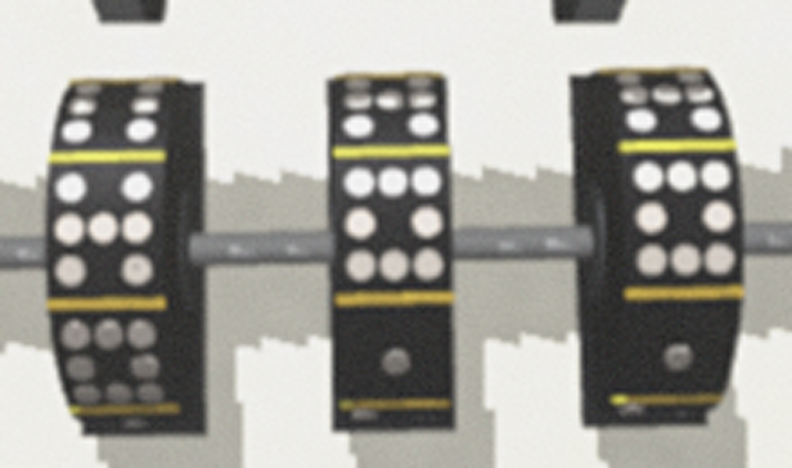

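The pips read 7-8-8 at the index row, so left goes −3 faces, middle +2 and right −1. The axle measures 200 mm between the cheeks, which agrees with the given sizes. Next I plan the strokes.

```bash
cat > plan.py <<'E'
import sys
from h import *
s=read_state();R=Ro.from_euler('xyz',s["tool_rot"]).as_matrix()
M=np.array([.6628,-.0985,.130]);yw=.138
cx=np.array([np.cos(yw),np.sin(yw),0]);cy=np.array([-np.sin(yw),np.cos(yw),0]);cz=np.array([0,0,1.])
def tcp(w,deg,r=.027,b=.017):
    a=np.radians(deg);return M+.054*w*cy-r*np.sin(a)*cx+r*np.cos(a)*cz+b*R[:,2]
w,p0,p1,n=int(sys.argv[1]),float(sys.argv[2]),float(sys.argv[3]),int(sys.argv[4])
D=lambda a,b:(R.T@(b-a)*100).round(2).tolist()
print("t",round(s['clock'],2),"cur->start",D(s['position'],tcp(w,p0)),"turn",np.arctan2(-cy@R[:,0],cy@R[:,1]).round(3))
P=[tcp(w,a) for a in np.linspace(p0,p1,n+1)]
for a,b in zip(P,P[1:]):print(D(a,b))
q=s['position']-M;print("local",(q@cx).round(4),(q@cy).round(4),q[2].round(4))
E
python3 plan.py -1 -2 73 8; python3 plan.py 0 73 -2 8
```

```text
t 11.75 cur->start [-2.81, -6.04, 13.53] turn -0.015
[0.41, -0.0, -0.15]
[0.43, -0.01, -0.08]
[0.44, -0.01, -0.01]
[0.44, -0.01, 0.06]
[0.42, -0.01, 0.13]
[0.39, -0.01, 0.2]
[0.36, -0.01, 0.26]
[0.31, -0.01, 0.32]
local -0.0701 0.0055 0.1262
t 11.75 cur->start [0.48, -0.7, 14.32] turn -0.015
[-0.31, 0.01, -0.32]
[-0.36, 0.01, -0.26]
[-0.39, 0.01, -0.2]
[-0.42, 0.01, -0.13]
[-0.44, 0.01, -0.06]
[-0.44, 0.01, 0.01]
[-0.43, 0.01, 0.08]
[-0.41, 0.0, 0.15]
local -0.0701 0.0055 0.1262
```

>>> apply_moves:
  moves:
    - {"fingers": 0.5,"travel": [-1.4,-3.0,2.0],"turn": -0.015}
    - {"fingers": 0.5,"travel": [-1.4,-3.0,2.0],"turn": 0}
    - {"fingers": 0.5,"travel": [0,0,3.0],"turn": 0}
    - {"fingers": 0.5,"travel": [0,0,2.5],"turn": 0}
    - {"fingers": 0.5,"travel": [0,0,2.0],"turn": 0}
    - {"fingers": 0.5,"travel": [0,0,1.0],"turn": 0}
    - {"fingers": 0.5,"travel": [0,0,0.5],"turn": 0}
    - {"fingers": 0.5,"travel": [0,0,0],"turn": 0}
  grip_force: 30

```text
clock: 12.42
position: [0.6754, -0.1531, 0.1491]
tool_rot: [3.132, 0.4, -3.006]
contact_force: [0.1, 0.1, 0.3]
finger_gap: 0.0429
grasp_force: 0.0
```

```bash
python3 plan.py -1 -2 73 1; python3 - <<'E'
from h import *
cv2.imwrite("pics/w2.png",cv2.rotate(snapshot("wrist"),cv2.ROTATE_180))
E
```

```text
t 12.42 cur->start [0.07, 0.19, 0.82] turn -0.002
[3.21, -0.01, 0.72]
local 0.005 -0.0558 0.0191
```

View pics/w2.png

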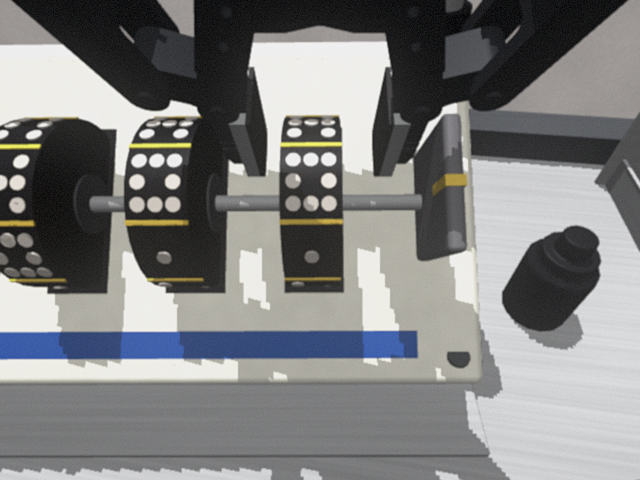

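The rotated wrist view has the right wheel at (312,200), between the pads at columns 264 and 375. It sits about 2 mm to the left of centre, matching the plan.

>>> apply_moves:
  moves:
    - {"fingers": 0.5,"travel": [0.1,0.2,0.8],"turn": 0}
    - {"fingers": 0.0,"travel": [0,0,0],"turn": 0}
    - {"fingers": 0.0,"travel": [0,0,0],"turn": 0}
    - {"fingers": 0.0,"travel": [0,0,0],"turn": 0}
    - {"fingers": 0.0,"travel": [0,0,0],"turn": 0}
    - {"fingers": 0.0,"travel": [0,0,0],"turn": 0}
  grip_force: 30

```text
clock: 12.97
position: [0.6774, -0.15, 0.1418]
tool_rot: [3.132, 0.4, -3.005]
contact_force: [-3.8, 4.7, 5.0]
finger_gap: 0.0209
grasp_force: 33.3
```

>>> apply_moves:
  moves:
    - {"fingers": 0.0,"travel": [0.41,0,-0.15],"turn": 0}
    - {"fingers": 0.0,"travel": [0.43,0,-0.08],"turn": 0}
    - {"fingers": 0.0,"travel": [0.44,0,-0.01],"turn": 0}
    - {"fingers": 0.0,"travel": [0.44,0,0.06],"turn": 0}
    - {"fingers": 0.0,"travel": [0.42,0,0.13],"turn": 0}
    - {"fingers": 0.0,"travel": [0.39,0,0.2],"turn": 0}
    - {"fingers": 0.0,"travel": [0.36,0,0.26],"turn": 0}
    - {"fingers": 0.0,"travel": [0.31,0,0.32],"turn": 0}
    - {"fingers": 0.0,"travel": [0,0,0],"turn": 0}

```text
clock: 13.72
position: [0.6549, -0.1532, 0.127]
tool_rot: [3.133, 0.41, -3.003]
contact_force: [0.3, 8.5, 18.3]
finger_gap: 0.0218
grasp_force: 39.4
```

```bash
python3 plan.py -1 73 -2 1; python3 - <<'E'
from h import *
cv2.imwrite("pics/w3.png",cv2.rotate(snapshot("wrist"),cv2.ROTATE_180))
E
```

```text
t 13.72 cur->start [0.52, -0.08, 0.28] turn 0.001
[-3.22, 0.0, -0.68]
local -0.0153 -0.0531 -0.003
```

View pics/w3.png

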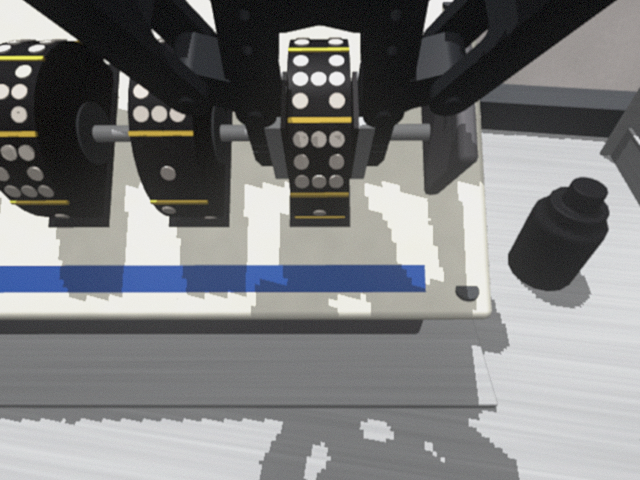

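The view shows the right wheel turned almost a full face: its 7 face sits at row 78 and its 7/8 line at row 120. Releasing will let it click onto 7. The middle wheel is next.

>>> apply_moves:
  moves:
    - {"fingers": 0.5,"travel": [0,0,0],"turn": 0}
    - {"fingers": 0.5,"travel": [0,0,0],"turn": 0}
    - {"fingers": 0.5,"travel": [0,0,0],"turn": 0}
    - {"fingers": 0.5,"travel": [0,0,-2.0],"turn": 0}
    - {"fingers": 0.5,"travel": [0,0,-3.0],"turn": 0}
    - {"fingers": 0.5,"travel": [0,0,-2.0],"turn": 0}
    - {"fingers": 0.5,"travel": [0,2.7,0],"turn": 0}
    - {"fingers": 0.5,"travel": [0,2.7,0],"turn": 0}
    - {"fingers": 0.5,"travel": [0,0,0],"turn": 0}

```text
clock: 14.52
position: [0.6155, -0.1023, 0.1868]
tool_rot: [3.131, 0.399, -3.005]
contact_force: [0.1, 0.5, 0.3]
finger_gap: 0.0424
grasp_force: 0.0
```

```bash
python3 plan.py 0 73 -2 8
```

```text
t 14.52 cur->start [-0.09, -0.33, 7.04] turn -0.001
[-0.31, 0.0, -0.31]
[-0.36, 0.0, -0.26]
[-0.39, 0.0, -0.2]
[-0.42, 0.0, -0.13]
[-0.44, 0.0, -0.06]
[-0.44, 0.0, 0.01]
[-0.43, -0.0, 0.08]
[-0.41, -0.0, 0.15]
local -0.0474 0.0028 0.0568
```

>>> apply_moves:
  moves:
    - {"fingers": 0.5,"travel": [-0.1,-0.3,3.0],"turn": 0}
    - {"fingers": 0.5,"travel": [0,0,2.5],"turn": 0}
    - {"fingers": 0.5,"travel": [0,0,1.5],"turn": 0}
    - {"fingers": 0.5,"travel": [0,0,0],"turn": 0}
    - {"fingers": 0.0,"travel": [0,0,0],"turn": 0}
    - {"fingers": 0.0,"travel": [0,0,0],"turn": 0}
    - {"fingers": 0.0,"travel": [0,0,0],"turn": 0}
    - {"fingers": 0.0,"travel": [0,0,0],"turn": 0}
    - {"fingers": 0.0,"travel": [0,0,0],"turn": 0}

```text
clock: 15.27
position: [0.6436, -0.1003, 0.1226]
tool_rot: [3.126, 0.398, -3.004]
contact_force: [0.7, 14.9, -6.1]
finger_gap: 0.0215
grasp_force: 33.9
```

>>> apply_moves:
  moves:
    - {"fingers": 0.0,"travel": [-0.31,0,-0.31],"turn": 0}
    - {"fingers": 0.0,"travel": [-0.36,0,-0.26],"turn": 0}
    - {"fingers": 0.0,"travel": [-0.39,0,-0.2],"turn": 0}
    - {"fingers": 0.0,"travel": [-0.42,0,-0.13],"turn": 0}
    - {"fingers": 0.0,"travel": [-0.44,0,-0.06],"turn": 0}
    - {"fingers": 0.0,"travel": [-0.44,0,0.01],"turn": 0}
    - {"fingers": 0.0,"travel": [-0.43,0,0.08],"turn": 0}
    - {"fingers": 0.0,"travel": [-0.41,0,0.15],"turn": 0}
    - {"fingers": 0.0,"travel": [0,0,0],"turn": 0}

```text
clock: 16.02
position: [0.6669, -0.097, 0.1398]
tool_rot: [3.126, 0.392, -3.006]
contact_force: [-12.6, 13.3, -2.4]
finger_gap: 0.0217
grasp_force: 33.3
```

>>> apply_moves:
  moves:
    - {"fingers": 0.5,"travel": [0,0,0],"turn": 0}
    - {"fingers": 0.5,"travel": [0,0,0],"turn": 0}
    - {"fingers": 0.5,"travel": [0,0,0],"turn": 0}
    - {"fingers": 0.5,"travel": [0,0,0],"turn": 0}

```text
clock: 16.35
position: [0.672, -0.1004, 0.1432]
tool_rot: [3.133, 0.402, -3.006]
contact_force: [0.3, 0.5, 0.2]
finger_gap: 0.0426
grasp_force: 0.0
```

```bash
python3 plan.py 0 73 -2 1; python3 - <<'E'
from h import *
cv2.imwrite("pics/w4.png",cv2.rotate(snapshot("wrist"),cv2.ROTATE_180))
E
```

```text
t 16.35 cur->start [3.4, 0.32, 0.84] turn -0.002
[-3.21, 0.01, -0.71]
local 0.0089 -0.0032 0.0132
```

View pics/w4.png

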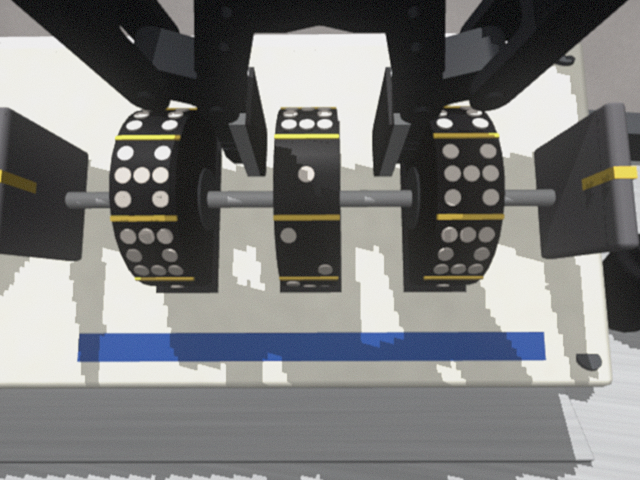

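The view shows the middle wheel on 1, the right wheel on 7 and the left still on 7. Now the second middle stroke, lifting clear of the axle while I return to the start.

>>> apply_moves:
  moves:
    - {"fingers": 0.5,"travel": [0,0.3,-1.5],"turn": 0}
    - {"fingers": 0.5,"travel": [1.7,0,0],"turn": 0}
    - {"fingers": 0.5,"travel": [1.7,0,0],"turn": 0}
    - {"fingers": 0.5,"travel": [0,0,2.3],"turn": 0}
    - {"fingers": 0.5,"travel": [0,0,0],"turn": 0}
    - {"fingers": 0.0,"travel": [0,0,0],"turn": 0}
    - {"fingers": 0.0,"travel": [0,0,0],"turn": 0}
    - {"fingers": 0.0,"travel": [0,0,0],"turn": 0}
    - {"fingers": 0.0,"travel": [0,0,0],"turn": 0}
    - {"fingers": 0.0,"travel": [0,0,0],"turn": 0}

```text
clock: 17.23
position: [0.6432, -0.1002, 0.122]
tool_rot: [3.132, 0.4, -3.005]
contact_force: [-3.3, 5.0, 2.5]
finger_gap: 0.0215
grasp_force: 33.7
```

>>> apply_moves:
  moves:
    - {"fingers": 0.0,"travel": [-0.31,0,-0.31],"turn": 0}
    - {"fingers": 0.0,"travel": [-0.36,0,-0.26],"turn": 0}
    - {"fingers": 0.0,"travel": [-0.39,0,-0.2],"turn": 0}
    - {"fingers": 0.0,"travel": [-0.42,0,-0.13],"turn": 0}
    - {"fingers": 0.0,"travel": [-0.44,0,-0.06],"turn": 0}
    - {"fingers": 0.0,"travel": [-0.44,0,0.01],"turn": 0}
    - {"fingers": 0.0,"travel": [-0.43,0,0.08],"turn": 0}
    - {"fingers": 0.0,"travel": [-0.41,0,0.15],"turn": 0}
    - {"fingers": 0.0,"travel": [0,0,0],"turn": 0}

```text
clock: 17.98
position: [0.6677, -0.0967, 0.1396]
tool_rot: [3.131, 0.396, -3.007]
contact_force: [-10.1, 2.6, -4.1]
finger_gap: 0.0215
grasp_force: 33.0
```

>>> apply_moves:
  moves:
    - {"fingers": 0.5,"travel": [0,0,0],"turn": 0}
    - {"fingers": 0.5,"travel": [0,0,0],"turn": 0}
    - {"fingers": 0.5,"travel": [0,0,0],"turn": 0}
    - {"fingers": 0.5,"travel": [0,0,-2.0],"turn": 0}
    - {"fingers": 0.5,"travel": [0,0,-3.0],"turn": 0}
    - {"fingers": 0.5,"travel": [0,0,-2.0],"turn": 0}
    - {"fingers": 0.5,"travel": [0,2.7,0],"turn": 0}
    - {"fingers": 0.5,"travel": [0,2.7,0],"turn": 0}
    - {"fingers": 0.5,"travel": [0,0,0],"turn": 0}

```text
clock: 18.73
position: [0.6354, -0.0452, 0.2075]
tool_rot: [3.132, 0.403, -3.004]
contact_force: [-0.1, -0.0, -0.0]
finger_gap: 0.0425
grasp_force: 0.0
```

```bash
python3 plan.py 1 -2 73 8
```

```text
t 18.73 cur->start [0.07, -0.3, 7.16] turn -0.001
[0.41, 0.0, -0.15]
[0.43, 0.0, -0.08]
[0.44, -0.0, -0.01]
[0.44, -0.0, 0.06]
[0.42, -0.0, 0.13]
[0.4, -0.0, 0.2]
[0.36, -0.0, 0.26]
[0.31, -0.0, 0.31]
local -0.0198 0.0565 0.0775
```

>>> apply_moves:
  moves:
    - {"fingers": 0.5,"travel": [0.1,-0.3,3.0],"turn": 0}
    - {"fingers": 0.5,"travel": [0,0,2.5],"turn": 0}
    - {"fingers": 0.5,"travel": [0,0,1.6],"turn": 0}
    - {"fingers": 0.5,"travel": [0,0,0],"turn": 0}
    - {"fingers": 0.0,"travel": [0,0,0],"turn": 0}
    - {"fingers": 0.0,"travel": [0,0,0],"turn": 0}
    - {"fingers": 0.0,"travel": [0,0,0],"turn": 0}
    - {"fingers": 0.0,"travel": [0,0,0],"turn": 0}
    - {"fingers": 0.0,"travel": [0,0,0],"turn": 0}

```text
clock: 19.48
position: [0.6615, -0.0434, 0.1407]
tool_rot: [3.127, 0.401, -3.003]
contact_force: [-0.6, 17.4, -4.6]
finger_gap: 0.0216
grasp_force: 33.7
```

>>> apply_moves:
  moves:
    - {"fingers": 0.0,"travel": [0.41,0,-0.15],"turn": 0}
    - {"fingers": 0.0,"travel": [0.43,0,-0.08],"turn": 0}
    - {"fingers": 0.0,"travel": [0.44,0,-0.01],"turn": 0}
    - {"fingers": 0.0,"travel": [0.44,0,0.06],"turn": 0}
    - {"fingers": 0.0,"travel": [0.42,0,0.13],"turn": 0}
    - {"fingers": 0.0,"travel": [0.39,0,0.2],"turn": 0}
    - {"fingers": 0.0,"travel": [0.36,0,0.26],"turn": 0}
    - {"fingers": 0.0,"travel": [0.31,0,0.32],"turn": 0}
    - {"fingers": 0.0,"travel": [0,0,0],"turn": 0}

```text
clock: 20.23
position: [0.6396, -0.0464, 0.127]
tool_rot: [3.128, 0.413, -3.001]
contact_force: [-2.2, 20.9, 19.4]
finger_gap: 0.0213
grasp_force: 39.1
```

>>> apply_moves:
  moves:
    - {"fingers": 0.5,"travel": [0,0,0],"turn": 0}
    - {"fingers": 0.5,"travel": [0,0,0],"turn": 0}
    - {"fingers": 0.5,"travel": [0,0,0],"turn": 0}
    - {"fingers": 0.5,"travel": [0,0,0],"turn": 0}

```text
clock: 20.57
position: [0.6356, -0.0506, 0.121]
tool_rot: [3.133, 0.4, -3.006]
contact_force: [0.1, 0.1, 0.5]
finger_gap: 0.043
grasp_force: 0.0
```

```bash
python3 plan.py 1 -2 73 1
```

```text
t 20.57 cur->start [-3.36, 0.31, -0.78] turn -0.002
[3.21, -0.01, 0.71]
local -0.0204 0.0511 -0.009
```

>>> apply_moves:
  moves:
    - {"fingers": 0.5,"travel": [0,0.4,-1.8],"turn": 0}
    - {"fingers": 0.5,"travel": [-1.7,0,0],"turn": 0}
    - {"fingers": 0.5,"travel": [-1.65,0,0],"turn": 0}
    - {"fingers": 0.5,"travel": [0,0,1.0],"turn": 0}
    - {"fingers": 0.5,"travel": [0,0,0],"turn": 0}
    - {"fingers": 0.0,"travel": [0,0,0],"turn": 0}
    - {"fingers": 0.0,"travel": [0,0,0],"turn": 0}
    - {"fingers": 0.0,"travel": [0,0,0],"turn": 0}
    - {"fingers": 0.0,"travel": [0,0,0],"turn": 0}
    - {"fingers": 0.0,"travel": [0,0,0],"turn": 0}

```text
clock: 21.4
position: [0.661, -0.0429, 0.1395]
tool_rot: [3.132, 0.397, -3.006]
contact_force: [-1.5, -3.1, -7.9]
finger_gap: 0.0212
grasp_force: 33.1
```

>>> apply_moves:
  moves:
    - {"fingers": 0.0,"travel": [0.41,0,-0.15],"turn": 0}
    - {"fingers": 0.0,"travel": [0.43,0,-0.08],"turn": 0}
    - {"fingers": 0.0,"travel": [0.44,0,-0.01],"turn": 0}
    - {"fingers": 0.0,"travel": [0.44,0,0.06],"turn": 0}
    - {"fingers": 0.0,"travel": [0.42,0,0.13],"turn": 0}
    - {"fingers": 0.0,"travel": [0.39,0,0.2],"turn": 0}
    - {"fingers": 0.0,"travel": [0.36,0,0.26],"turn": 0}
    - {"fingers": 0.0,"travel": [0.31,0,0.32],"turn": 0}
    - {"fingers": 0.0,"travel": [0,0,0],"turn": 0}

```text
clock: 22.15
position: [0.6418, -0.0458, 0.1286]
tool_rot: [3.134, 0.415, -3.004]
contact_force: [0.6, 2.2, 22.5]
finger_gap: 0.0216
grasp_force: 39.6
```

>>> apply_moves:
  moves:
    - {"fingers": 0.5,"travel": [0,0,0],"turn": 0}
    - {"fingers": 0.5,"travel": [0,0,0],"turn": 0}
    - {"fingers": 0.5,"travel": [0,0,0],"turn": 0}
    - {"fingers": 0.5,"travel": [0,0,0],"turn": 0}

```text
clock: 22.48
position: [0.6358, -0.0459, 0.1214]
tool_rot: [3.132, 0.399, -3.006]
contact_force: [0.0, -0.2, -0.0]
finger_gap: 0.0425
grasp_force: 0.0
```

```bash
python3 plan.py 1 -2 73 1; python3 - <<'E'
from h import *
cv2.imwrite("pics/w5.png",cv2.rotate(snapshot("wrist"),cv2.ROTATE_180))
E
```

```text
t 22.48 cur->start [-3.27, -0.15, -0.78] turn -0.002
[3.21, -0.01, 0.72]
local -0.0196 0.0558 -0.0086
```

View pics/w5.png

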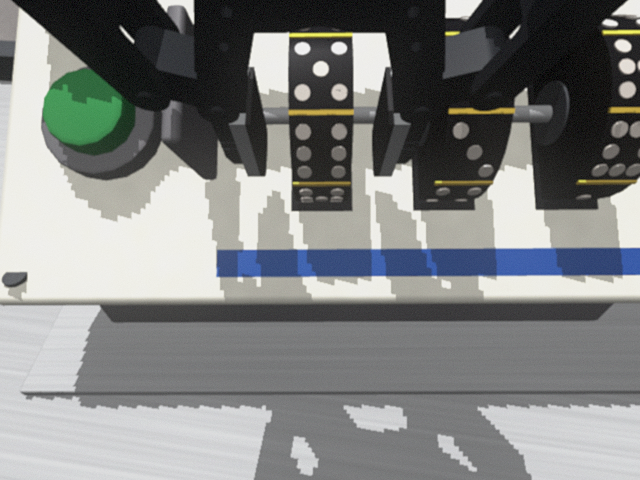

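The view shows the left wheel on 5 and the middle on 2, since a 3 face is below it. One last left stroke.

>>> apply_moves:
  moves:
    - {"fingers": 0.5,"travel": [0,-0.1,-1.8],"turn": 0}
    - {"fingers": 0.5,"travel": [-1.65,0,0],"turn": 0}
    - {"fingers": 0.5,"travel": [-1.6,0,0],"turn": 0}
    - {"fingers": 0.5,"travel": [0,0,1.0],"turn": 0}
    - {"fingers": 0.5,"travel": [0,0,0],"turn": 0}
    - {"fingers": 0.0,"travel": [0,0,0],"turn": 0}
    - {"fingers": 0.0,"travel": [0,0,0],"turn": 0}
    - {"fingers": 0.0,"travel": [0,0,0],"turn": 0}
    - {"fingers": 0.0,"travel": [0,0,0],"turn": 0}
    - {"fingers": 0.0,"travel": [0,0,0],"turn": 0}

```text
clock: 23.37
position: [0.6611, -0.0431, 0.1402]
tool_rot: [3.131, 0.397, -3.006]
contact_force: [-1.3, 2.8, -9.2]
finger_gap: 0.0214
grasp_force: 32.8
```

>>> apply_moves:
  moves:
    - {"fingers": 0.0,"travel": [0.41,0,-0.15],"turn": 0}
    - {"fingers": 0.0,"travel": [0.43,0,-0.08],"turn": 0}
    - {"fingers": 0.0,"travel": [0.44,0,-0.01],"turn": 0}
    - {"fingers": 0.0,"travel": [0.44,0,0.06],"turn": 0}
    - {"fingers": 0.0,"travel": [0.42,0,0.13],"turn": 0}
    - {"fingers": 0.0,"travel": [0.39,0,0.2],"turn": 0}
    - {"fingers": 0.0,"travel": [0.36,0,0.26],"turn": 0}
    - {"fingers": 0.0,"travel": [0.31,0,0.32],"turn": 0}
    - {"fingers": 0.0,"travel": [0,0,0],"turn": 0}

```text
clock: 24.12
position: [0.6418, -0.0459, 0.1292]
tool_rot: [3.133, 0.415, -3.003]
contact_force: [-0.8, 9.6, 23.3]
finger_gap: 0.0213
grasp_force: 39.6
```

>>> apply_moves:
  moves:
    - {"fingers": 0.5,"travel": [0,0,0],"turn": 0}
    - {"fingers": 0.5,"travel": [0,0,0],"turn": 0}
    - {"fingers": 0.5,"travel": [0,0,0],"turn": 0}
    - {"fingers": 0.5,"travel": [0,0,-3],"turn": 0}
    - {"fingers": 0.5,"travel": [0,0,-4],"turn": 0}
    - {"fingers": 0.5,"travel": [0,-1.3,-4],"turn": 0}
    - {"fingers": 0.5,"travel": [0,-2,-3.5],"turn": 0}
    - {"fingers": 0.5,"travel": [0,-2,0],"turn": 0}
    - {"fingers": 0.5,"travel": [0,0,0],"turn": 0}

```text
clock: 24.87
position: [0.5892, -0.1116, 0.258]
tool_rot: [3.135, 0.404, -3.007]
contact_force: [0.2, 0.1, -0.8]
finger_gap: 0.0426
grasp_force: 0.0
```

```bash
python3 plan.py 0 0 73 1; python3 - <<'E'
from h import *
s=read_state();im=snapshot("wrist");C=cam("wrist",s)
M=np.array([.6628,-.0985,.130]);yw=.138;cx=np.array([np.cos(yw),np.sin(yw),0]);cy=np.array([-np.sin(yw),np.cos(yw),0]);n=-.574*cx+[0,0,.819]
e=np.cross(cy,n) # along rim
g=cv2.cvtColor(im,cv2.COLOR_BGR2HSV)
for nm,w,k in (("left",1,4),("mid",0,2),("right",-1,7)):
    c=M+.054*w*cy+.036*n
    # face quad: rectify the flat face patch (+-14.9 mm along rim, +-11 across), facets chord
    q=[c-n*.0 + a*.0149*e*1 - n*.002 + b*.011*cy for a,b in((1,1),(1,-1),(-1,-1),(-1,1))]
    H=cv2.getPerspectiveTransform(np.float32([proj(C,p) for p in q]),np.float32([[0,0],[88,0],[88,119],[0,119]]))
    r=cv2.warpPerspective(im,H,(89,120));hs=cv2.cvtColor(r,cv2.COLOR_BGR2HSV)
    y=np.nonzero((cv2.inRange(hs,(15,120,60),(40,255,255))>0).mean(1)>.4)[0]
    m=cv2.inRange(hs,(0,0,110),(180,100,255));nn,_,st,ce=cv2.connectedComponentsWithStats(m)
    print(nm,"expect",k,"yellow rows",y.tolist(),"blobs",[(ce[i].round().astype(int).tolist(),int(st[i,4])) for i in range(1,nn) if st[i,4]>30])
E
```

```text
t 24.87 cur->start [-2.9, 0.23, 13.92] turn -0.003
[3.13, -0.01, 0.74]
local -0.0747 -0.0028 0.128
left expect 4 yellow rows [4, 5, 6, 7, 8, 112, 113, 114, 115, 116, 117, 118, 119] blobs [([41, 1], 183), ([41, 11], 176), ([15, 28], 512), ([64, 28], 523), ([15, 91], 448), ([65, 91], 452)]
mid expect 2 yellow rows [2, 3, 4, 5, 6, 7, 8, 112, 113, 114, 115, 116, 117, 118, 119] blobs [([47, 2], 173), ([47, 10], 98), ([16, 28], 522), ([66, 91], 463)]
right expect 7 yellow rows [2, 3, 4, 5, 6, 7, 8, 9, 112, 113, 114, 115, 116, 117, 118, 119] blobs [([32, 0], 43), ([86, 30], 362), ([17, 28], 489), ([67, 28], 479), ([42, 59], 1461), ([17, 91], 451), ([67, 91], 448), ([86, 106], 144)]
```

All three rectified faces are centred between their yellow lines, and the blobs count 4, 2 and 7 (the middle row of three has merged into one blob). Now the button.

```bash
cat > btn.py <<'E'
from h import *
s=read_state();R=Ro.from_euler('xyz',s["tool_rot"]).as_matrix();yw=.138;cx=np.array([np.cos(yw),np.sin(yw),0]);n=-.574*cx+[0,0,.819]
B=np.array([.637,.051,.136])+.004*R[:,0]
q=s['position']-B;print("to pre",tool(s,B+.05*n-s['position']),"press 1cm",tool(s,-.01*n),"along n mm",(q@n*1e3).round(1),"lateral mm",((q-n*(q@n))*1e3).round(1),s['contact_force'].round(1))
E
python3 btn.py; python3 - <<'E'
from h import *
s=read_state();im=snapshot("wrist");C=cam("wrist",s);h=cv2.cvtColor(im,cv2.COLOR_BGR2HSV);m=cv2.inRange(h,(45,120,40),(85,255,255));y,x=np.nonzero(m);print(len(x),onz(C,(x.min()+x.max())/2,(y.min()+y.max())/2,.136), x.min(),x.max())
E
```

```text
to pre [-0.29 15.24  9.01] press 1cm [-0.21 -0.01  0.98] along n mm 137.8 lateral mm [  33.4 -149.9    8.7] [0.1 1.4 0.2]
768 [0.63344749 0.04949018 0.136     ] 502 542
```

>>> apply_moves:
  moves:
    - {"fingers": 0.0,"travel": [0,3.0,0],"turn": 0}
    - {"fingers": 0.0,"travel": [0,3.0,0],"turn": 0}
    - {"fingers": 0.0,"travel": [0,3.0,1],"turn": 0}
    - {"fingers": 0.0,"travel": [0,3.1,2],"turn": 0}
    - {"fingers": 0.0,"travel": [-0.2,3.0,3],"turn": 0}
    - {"fingers": 0.0,"travel": [0,0,3],"turn": 0}
    - {"fingers": 0.0,"travel": [0,0,0],"turn": 0}
    - {"fingers": 0.0,"travel": [-0.42,0,1.96],"turn": 0}
    - {"fingers": 0.0,"travel": [-0.3,0,1.5],"turn": 0}
    - {"fingers": 0.0,"travel": [0,0,0],"turn": 0}

```text
clock: 25.8
position: [0.6224, 0.0496, 0.143]
tool_rot: [3.132, 0.395, -3.006]
contact_force: [-0.3, 0.5, -0.6]
finger_gap: -0.0001
grasp_force: 0.0
```

```bash
python3 btn.py
```

```text
to pre [ 0.39 -0.03 -3.67] press 1cm [-0.21 -0.01  0.98] along n mm 13.3 lateral mm [-3.4  0.1 -2.3] [-0.3  0.5 -0.6]
```

>>> apply_moves:
  moves:
    - {"fingers": 0.0,"travel": [-0.21,0,0.98],"turn": 0}
    - {"fingers": 0.0,"travel": [-0.11,0,0.5],"turn": 0}
    - {"fingers": 0.0,"travel": [0,0,0],"turn": 0}

```text
clock: 26.05
position: [0.6319, 0.0506, 0.1333]
tool_rot: [3.132, 0.399, -3.006]
contact_force: [-2.8, -0.3, 2.7]
finger_gap: 0.0002
grasp_force: 1.8
```

```bash
python3 btn.py
```

```text
to pre [ 0.88  0.01 -4.94] press 1cm [-0.21 -0.01  0.98] along n mm -0.1 lateral mm [-1.5  0.1 -1. ] [-2.8 -0.3  2.7]
```

>>> apply_moves:
  moves:
    - {"fingers": 0.0,"travel": [-0.06,0,0.3],"turn": 0}
    - {"fingers": 0.0,"travel": [-0.06,0,0.3],"turn": 0}
    - {"fingers": 0.0,"travel": [0,0,0],"turn": 0}
    - {"fingers": 0.0,"travel": [0,0,0],"turn": 0}

```text
clock: 26.38
position: [0.634, 0.0509, 0.1305]
tool_rot: [3.132, 0.4, -3.006]
contact_force: [-21.5, -2.2, 24.6]
finger_gap: 0.0002
grasp_force: 16.5
```

```bash
python3 btn.py
```

```text
to pre [ 0.96  0.01 -5.28] press 1cm [-0.21 -0.01  0.98] along n mm -3.6 lateral mm [-1.4  0.1 -1. ] [-21.5  -2.2  24.6]
```

```bash
cat > gs.py <<'E'
from h import *
S=cam("side");B=np.array([.637,.051,.136]);yw=.138;n=np.array([-.574*np.cos(yw),-.574*np.sin(yw),.819])
print("expected shift for 7mm",proj(S,B-.007*n)-proj(S,B))
for im in (cv2.imread("pics/side0.png"),snapshot("side")):
    m=cv2.inRange(cv2.cvtColor(im,cv2.COLOR_BGR2HSV),(45,120,40),(85,255,255));m[:235]=0;m[285:]=0;y,x=np.nonzero(m);print(len(x),x.min(),x.max(),y.min(),y.max())
    print({int(c):(int(y[x==c].min()),int(y[x==c].max())) for c in np.unique(x)})
E
python3 gs.py
```

```text
expected shift for 7mm [-2.09429869  2.47201274]
207 275 292 254 270
{275: (259, 261), 276: (258, 263), 277: (256, 264), 278: (256, 265), 279: (255, 266), 280: (255, 267), 281: (254, 268), 282: (254, 269), 283: (254, 269), 284: (255, 270), 285: (255, 270), 286: (255, 270), 287: (256, 270), 288: (257, 269), 289: (258, 269), 290: (259, 268), 291: (260, 267), 292: (264, 264)}
89 275 289 257 270
{275: (259, 261), 276: (258, 263), 277: (257, 264), 278: (257, 265), 279: (257, 266), 280: (257, 267), 281: (257, 268), 282: (265, 269), 283: (266, 269), 284: (266, 270), 285: (266, 270), 286: (267, 270), 287: (268, 270), 288: (268, 270), 289: (268, 269)}
```

>>> apply_moves:
  moves:
    - {"fingers": 0.0,"travel": [0.08,0,-0.4],"turn": 0}
    - {"fingers": 0.0,"travel": [0,0,0],"turn": 0}
    - {"fingers": 0.0,"travel": [0,0,0],"turn": 0}

```text
clock: 26.68
position: [0.6327, 0.0507, 0.1325]
tool_rot: [3.132, 0.4, -3.006]
contact_force: [-3.0, -0.6, 2.9]
finger_gap: 0.0002
grasp_force: 2.1
```

>>> apply_moves:
  moves:
    - {"fingers": 0.0,"travel": [0.04,0,-0.2],"turn": 0}
    - {"fingers": 0.0,"travel": [0,0,0],"turn": 0}
    - {"fingers": 0.0,"travel": [0,0,0],"turn": 0}

```text
clock: 26.93
position: [0.6319, 0.0506, 0.1336]
tool_rot: [3.132, 0.4, -3.006]
contact_force: [-1.8, -1.1, 2.8]
finger_gap: 0.0002
grasp_force: 1.7
```

>>> apply_moves:
  moves:
    - {"fingers": 0.0,"travel": [0.04,0,-0.2],"turn": 0}
    - {"fingers": 0.0,"travel": [0,0,0],"turn": 0}
    - {"fingers": 0.0,"travel": [0,0,0],"turn": 0}

```text
clock: 27.18
position: [0.6307, 0.0505, 0.1351]
tool_rot: [3.132, 0.4, -3.006]
contact_force: [-1.4, -1.6, 2.0]
finger_gap: 0.0002
grasp_force: 1.3
```

>>> apply_moves:
  moves:
    - {"fingers": 0.0,"travel": [0.04,0,-0.2],"turn": 0}
    - {"fingers": 0.0,"travel": [0,0,0],"turn": 0}
    - {"fingers": 0.0,"travel": [0,0,0],"turn": 0}

```text
clock: 27.43
position: [0.6296, 0.0504, 0.1369]
tool_rot: [3.132, 0.4, -3.006]
contact_force: [-0.5, -1.1, 1.1]
finger_gap: 0.0001
grasp_force: 0.8
```

>>> apply_moves:
  moves:
    - {"fingers": 0.0,"travel": [0.04,0,-0.2],"turn": 0}
    - {"fingers": 0.0,"travel": [0,0,0],"turn": 0}
    - {"fingers": 0.0,"travel": [0,0,0],"turn": 0}

```text
clock: 27.68
position: [0.6285, 0.0503, 0.1386]
tool_rot: [3.132, 0.4, -3.006]
contact_force: [0.3, 0.5, -0.4]
finger_gap: -0.0003
grasp_force: 0.0
```

The force rose like a spring over about 6.5 mm of travel and then reached 33 N at a hard stop, so the button was fully down. I retract and hand in.

>>> apply_moves:
  moves:
    - {"fingers": 0.0,"travel": [0.2,0,-1.0],"turn": 0}
    - {"fingers": 0.0,"travel": [0.5,0,-3.0],"turn": 0}
    - {"fingers": 0.0,"travel": [0.5,0,-3.5],"turn": 0}
    - {"fingers": 0.0,"travel": [0.5,0,-3.5],"turn": 0}
    - {"fingers": 0.0,"travel": [0,0,0],"turn": 0}
    - {"fingers": 0.0,"travel": [0,0,0],"turn": 0}

```text
clock: 28.18
position: [0.5709, 0.0412, 0.2363]
tool_rot: [3.132, 0.404, -3.006]
contact_force: [0.3, 0.0, -0.2]
finger_gap: 0.0004
grasp_force: 0.0
```

```bash
python3 -c "
from bench import *
s=read_state();print(s['contact_force'].round(1),s['position'].round(3));print(hand_in())"
```

```text
[ 0.3  0.  -0.2] [0.571 0.041 0.236]
the job is handed in; nothing more can be done
None
```

The counter was set to 4-2-7 (confirmed by a pip count in the wrist camera), the load button was pressed to its stop and let go, and the job was handed in at about 28 s; no verdict was returned.

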